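Seat the side burner's cap on its locating pin

TASK

The cap of the barbecue's side burner is standing proud because its rim notch is not over the locating pin. With a fingertip against its lug, push the cap round either way until the notch meets the pin, then press the cap fully home and take the hand away. Do not lift the cap, and leave everything else on the ledge where it is.

Things in the scene. Friction and masses are not known exactly. Their poses are not given: they have to be found in the camera images.
- burner: the fixed side burner on the ledge: a round stainless dish 168 mm across and 6 mm high (origin at the centre of its underside, z up along the cap's axis), an aluminium head 88 mm across and 31 mm high in its middle, and on the +x side an ear reaching to 74 mm from the axis that carries the locating pin
- pin (a point): tip of the locating pin: an upright round steel pin, 12 mm thick with a flat tip chamfered 1.5 mm, its axis 55 mm from the cap's axis and 38.5 mm above the ledge; only 3 mm of it shows outside the cap's rim when seen from straight above, and the light ear it stands on reaches 16 mm beyond the rim
- cap_centre (a point): centre of the cap's flat top, on its axis: the cap is a dark steel disc 116 mm across and 10 mm thick; its top is 50 mm above the ledge as it stands proud, 42 mm when fully home. Pressing at the centre works
- notch (a point): a point in the middle of the notch, at the cap's underside, 55 mm from the axis, which lies over the pin when they meet: the notch is 18 mm wide and 12 mm deep inward from the rim, cut through the full thickness, so it fits the pin with 3 mm to spare at either side (about 0.05 rad). Fully home, this point lies within 3.5 mm of the pin horizontally
- lug (a point): top of the finger lug: a round stud 14 mm thick that stands 16 mm above the cap's top, 36 mm from the axis, diametrically opposite the notch. Push its side to turn the cap; the cap turns freely all the way round either way (friction about 0.05 N m, so about 1.4 N at the lug) and stays where it is left
- cap_down (a joint): how far the cap has been pressed down (m): 0 as it stands proud, 0.008 fully home, negative if lifted. A tight seal holds it at any height: it takes about 5 to 6 N to push down and 12 to 13 N to lift, and it does not spring back. Away from the notch the pin stops the cap after 1.5 mm (it yields to about 4 mm under a 25 N push); only with the notch over the pin does it go down farther
- ramekin: white ceramic ramekin, 80 mm across, 45 mm high, standing close beside the burner; origin at the centre of its underside
- grinder: glass salt grinder with a steel top, 50 mm across, 105 mm high, standing 170 to 190 mm from the burner's middle; origin at the centre of its underside
- skewers: bamboo skewer holder (a cup 68 mm across, 120 mm high, with skewers up to about 220 mm high); origin at the centre of its underside
- tongs: stainless steel tongs lying flat, about 270 mm long, 18 mm high; origin in the middle of their underside, x along them
- spatula: red plastic spatula lying flat, 300 mm long; x along it
- oil: green glass oil bottle, 64 mm across, 220 mm high; origin at the centre of its underside
- trivet: the burner's dark steel pan support, taken off and lying on the ledge: a ring 160 mm across and 20 mm high; origin at the centre of its underside
Things that resemble listed ones, but are neither listed nor needed, are in the scene too. Leave any green or yellow look-alike of the burner alone.

How it is judged:
By the outcome, as a careful person would: the job done as asked, in the order asked, and still so for the second after the job is handed in, with the robot touching nothing.
It also fails if it takes over 69 s, if anything falls off the work surface, if the arm or the gripper's body presses on something with over 40 N, if the wrist force passes 120 N, or if a joint passes its speed limit or range.

ROBOT

A 7-joint arm with a two-finger parallel gripper is mounted at the origin on the work surface. World frame = base frame: x ahead of the robot, y to its left, z up, the work surface at z = 0. Lengths are in m, angles in rad, forces in N, time in s.
With the tool pointing down it reaches from about 0.4 to 0.85 m from the base axis. Payload 4.5 kg.
Tool frame: the origin (TCP) lies on the centre line of the jaws, within the pads' length; the fingertips stand r.tip_extent ahead of it and the grasp point (between the pads) is the TCP (r.tip_extent is the distance from the TCP to the fingertips, in m); z points along the fingers, y is the line along which they close (so a half turn about z gives the same grasp; the last joint's range is limited). The gripper opens to 88 mm and grips with 3 to 60 N. Pads are 18 mm wide; open, the fingers measure 123 mm over their backs; the gripper's body (75 mm by 187 mm) begins 45 mm behind the grasp point.
Start: joints at [1.153, 0.689, -0.195, 1.565, 0.157, 0.902, -0.215], TCP at [0.273, -0.562, 0.258] pointing down, gripper open.
Joint ranges: [-3.01, 3.01], [-0.46, 2.08], [-1.47, 1.51], [0.13, 2.56], [-1, 4.14], [0.04, 2.09], [-2.66, 2.66]. Speed limits (rad/s): [2.57, 2.57, 3.14, 3.14, 3.14, 3.14, 3.14].

INTERFACE

Orientations are given as a unit quaternion [x, y, z, w].
In Python, from plant import sensors, vision, finish_job, r gives the robot as it stands. The module is installed in compiled form; this text tells all that it offers.
- The arm moves only by the tool step_arm, never from a script. Its argument "steps" is a list of rows, each a list of 2 entries, a list of its own where there are three numbers: the shift along the tool's x, y, z in cm, then the turn, a rotation vector about the tool's x, y, z in degrees. A call has 1 to 12 rows; each row shifts and turns the commanded pose from where the row before left it, along the tool's axes as they then stand; what a row does not reach is not made up. A row lasts 1/8 s, in which the tool goes at most 62.5 mm and 10.7 degrees, less where a joint would pass 70% of its speed; a pose out of reach is approached as far as the arm can. A call with a gripper value outside its range is refused whole. "claw" is the opening, from -1 (shut) to 1 (fully open), set as the call begins (left out, the last holds). The fingers move at their own pace and stop on an object; "grip_force" is the grip in N (left out, the last holds). Time passes only in rows, so rows that do not move let the fingers close. It gives the time, the measured TCP pose, the force, the opening and the grip force at its end, in the units of the state.
- sensors.get_state(): the state, without advancing time (a new reading comes with each control period).
- vision.snapshot(name): name is "scene" or "top" or "wrist"; returns a dict with "img" (384x512x3 uint8, red, green, blue), "fx", "fy", "cx", "cy" (pixels), "position" and "rotation" of the camera in the world. Camera axes: x right, y down, z forward; pixel columns grow to the right and rows downward; lengths in m; the calibration is good to about 2 mm. The wrist camera is an equidistant fisheye: a pixel r from the principal point sees the ray r / f radians off the axis. A picture is of the moment at which its call begins. There is no depth.
- finish_job(): hands the job in; it is judged then, once.
The state is a dict: "clock": time; "q": joint angles; "qd": joint speeds; "joint_torque": joint torques, N m; "tool_pos": TCP position; "eef_rot": TCP orientation; "contact_force": force on the tool from outside, world axes, zero at the start; "moment": the same for the moment, N m; "opening": opening from 0.0 (shut) to 1.0 (fully open); "finger_force": force on a finger pad.
Only numpy, scipy, OpenCV 4.12 (cv2) and the standard library are available. Lean on these libraries where they do the work, as an engineer would, in place of code of your own. Each camera call takes 0.05 s, during which the arm holds its last target. There are 200 camera calls.

## Working session

There is one attempt and no reset: what is moved stays moved. The work goes in short steps, Python scripts to look and compute and a tool call to move; the robot and the scene stay as the last step left them, time stands still between calls to the robot, and variables do not carry over. Pictures are saved under pics/ and viewed, at most 10 in all, crops included, and the job is handed in when it is done.

Besides the shell and the picture viewer there is one more tool, called after "Request:" as name(argument=value, ...) on one line, values as JSON. step_arm: Moves the arm, as the interface text tells. Its arguments: {"type":"object","properties":{"steps":{"type":"array"},"claw":{"type":"number"},"grip_force":{"type":"number"}},"required":["steps"]}

```bash
mkdir -p pics
cat > h.py <<'E'
import numpy as np, cv2
from plant import sensors, vision, finish_job, r
from scipy.spatial.transform import Rotation as R
def snap(n,f=None):
    s=vision.snapshot(n)
    if f: cv2.imwrite('pics/'+f,cv2.cvtColor(s['img'],cv2.COLOR_RGB2BGR))
    return s
def ray(s,u,v):
    return np.array(s['position']),np.array(s['rotation'])@np.array([(u-s['cx'])/s['fx'],(v-s['cy'])/s['fy'],1.])
def plane(s,u,v,z):
    o,d=ray(s,u,v); return o+d*(z-o[2])/d[2]
def proj(s,p):
    c=np.array(s['rotation']).T@(np.array(p)-np.array(s['position'])); return s['fx']*c[0]/c[2]+s['cx'],s['fy']*c[1]/c[2]+s['cy']
E
python3 - <<'E'
from h import *
a=snap('top','top.png');b=snap('scene','scene.png')
im=np.hstack([a['img'],b['img']])
for s in(a,b):print(s['fx'],s['position'],np.round(s['rotation'],3).tolist())
print(r.tip_extent,sensors.get_state())
E
```

```text
361.426874852514 [ 0.31549487 -0.0760416   1.06525358] [-0.667, 0.737, -0.081, 0.071]
367.1574132845079 [ 1.31622645 -0.42848957  0.82403766] [0.759, 0.495, -0.229, -0.355]
0.019 {'clock': 0.1, 'q': array([ 1.1528253 ,  0.68987304, -0.19451502,  1.5662035 ,  0.15733987,
        0.90250823, -0.21510939]), 'qd': array([-0.00187048, -0.00329235, -0.00135364, -0.00074501,  0.00023691,
        0.00041079, -0.00133946]), 'joint_torque': array([-3.13715318e-03, -5.28501499e+01, -1.27123374e+00, -1.53837061e+01,
       -5.25285385e-02,  2.07399455e-03,  4.90994876e-05]), 'tool_pos': array([ 0.27257587, -0.56185488,  0.25701672]), 'eef_rot': array([ 9.74586527e-01,  2.24009963e-01, -2.52852644e-04, -7.57945394e-04]), 'contact_force': array([ 0.59105001, -0.70877825, -0.65530565]), 'moment': array([-0.01165505, -0.02351566, -0.02890982]), 'finger_force': 0.0, 'opening': 0.9973104036703352}
```

View pics/top.png

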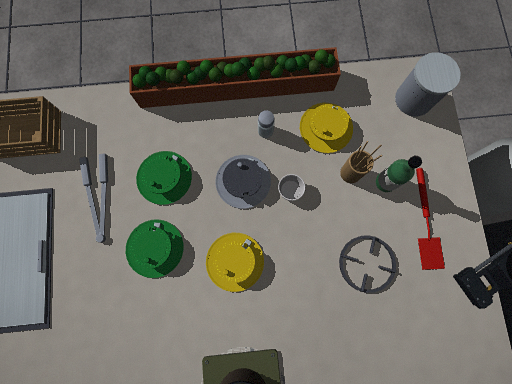

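View pics/scene.png

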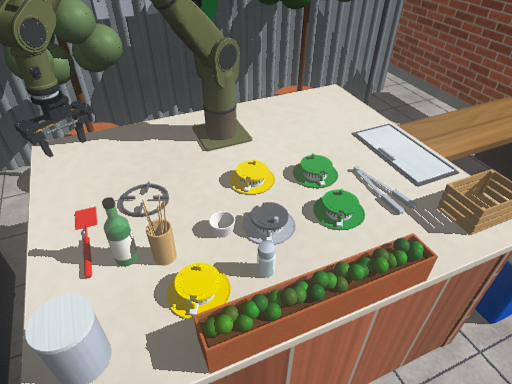

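Look-alikes in the top view are green at (164,178) and (155,249), and yellow at (235,263) and (327,128). The grey burner at (243,181) fits the description: stainless dish, dark cap, ramekin beside it at (292,188). I'll check it in a close crop. The camera rotation is a quaternion, so the helper needs fixing.

```bash
sed -i "s/np.array(s\['rotation'\])/R.from_quat(s['rotation']).as_matrix()/" h.py
python3 - <<'E'
from h import *
a=snap('top');b=snap('scene')
A=cv2.resize(a['img'][146:216,205:311],None,fx=7,fy=7,interpolation=cv2.INTER_CUBIC)
B=cv2.resize(b['img'][190:255,200:306],None,fx=7,fy=7,interpolation=cv2.INTER_CUBIC)
A=np.clip(A*1.5,0,255).astype(np.uint8)
cv2.imwrite('pics/cropA.png',A[:,:,::-1]);cv2.imwrite('pics/cropB.png',B[:,:,::-1])
print(R.from_quat(a['rotation']).as_matrix().round(3))
for n,uv,z in (('dish',(243,182),.006),('cap',(242,180),.05),('ram',(292,188),.045),('grinder',(266,118),.1)): print(n,plane(a,*uv,z).round(3))
E
```

```text
[[-0.1   -0.972  0.213]
 [-0.995  0.097 -0.026]
 [ 0.004 -0.215 -0.977]]
dish [ 0.578 -0.054  0.006]
cap [ 0.574 -0.053  0.05 ]
ram [ 0.537 -0.194  0.045]
grinder [ 0.736 -0.138  0.1  ]
```

View pics/cropA.png

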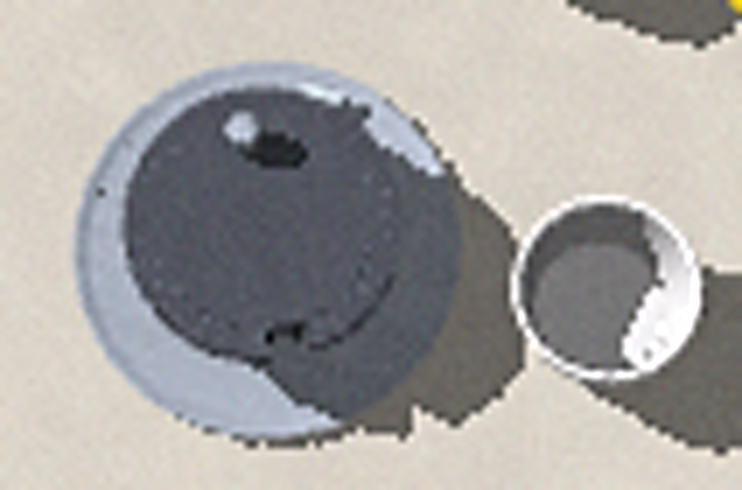

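View pics/cropB.png

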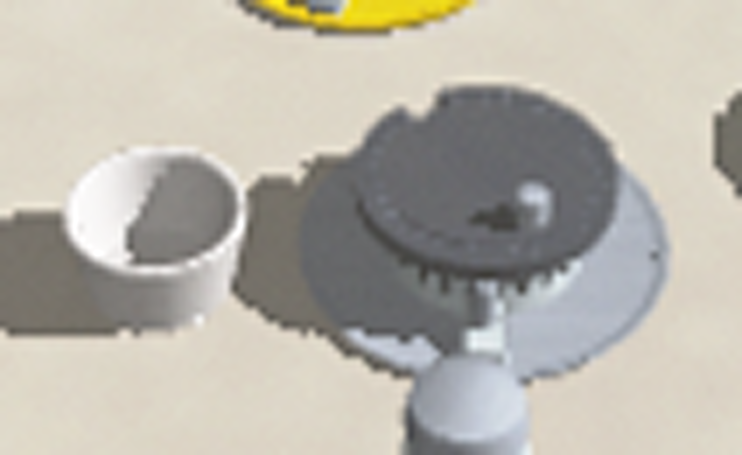

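The crops confirm it: dark cap on the grey dish, lug at top-view (239,164), notch at (246,193), ear and pin bright at about (251,159). I'll move above it for a wrist view.

Request:
step_arm(steps=[[[3.9, -2.7, 0], [0, 0, 0]], [[3.9, -2.7, 0], [0, 0, 0]], [[3.9, -2.7, 0], [0, 0, 0]], [[3.9, -2.7, 0], [0, 0, 0]], [[3.9, -2.7, 0], [0, 0, 0]], [[3.9, -2.7, 0], [0, 0, 0]], [[3.9, -2.7, 0], [0, 0, 0]], [[3.9, -2.7, 0], [0, 0, 0]], [[3.9, -2.7, 0], [0, 0, 0]], [[3.9, -2.7, 0], [0, 0, 0]], [[3.9, -2.7, 0], [0, 0, 0]], [[3.9, -2.7, 0], [0, 0, 0]]])

```text
clock: 1.7
tool_pos: [0.553, -0.0651, 0.2577]
eef_rot: [0.975, 0.224, -0.0, 0.0]
contact_force: [0.8, -0.8, -0.0]
opening: 1.002
finger_force: 0.0
```

Run:
```python
from h import *
w=snap('wrist')
A=np.clip(cv2.resize(w['img'],(800,600),interpolation=cv2.INTER_CUBIC)*1.3,0,255).astype(np.uint8)
cv2.imwrite('pics/w1.png',A[:,:,::-1])
print(w['fx'],w['cx'],w['cy'],w['position'],R.from_quat(w['rotation']).as_matrix().round(3))
st=sensors.get_state();print(st['clock'],st['tool_pos'],R.from_quat(st['eef_rot']).as_matrix().round(3))
```

```text
297.3186396354542 252.15643082911808 189.25593275977585 [ 0.62148918 -0.03049125  0.38489438] [[ 0.437 -0.859 -0.267]
 [-0.9   -0.417 -0.13 ]
 [ 0.     0.297 -0.955]]
1.75 [ 0.5566948  -0.05651995  0.25788567] [[ 0.895  0.445  0.004]
 [ 0.445 -0.895  0.007]
 [ 0.007 -0.004 -1.   ]]
```

View pics/w1.png

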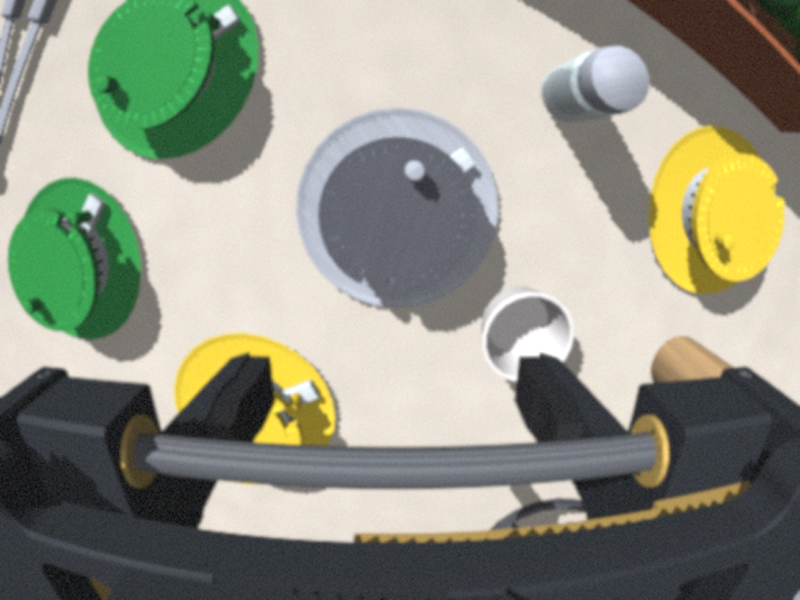

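The wrist view shows the cap in the middle, lug top at (414,170) and the light ear at (462,159), both in 800 px scale. The notch lies opposite the lug at about (385,285), against the dark shadow. Next I'll measure with settled shots.

```bash
cat >> h.py <<'E'
def wray(s,u,v):
    x,y=(u-s['cx'])/s['fx'],(v-s['cy'])/s['fy']; t=np.hypot(x,y)
    d=np.array([x,y,0])/max(t,1e-9)*np.sin(t); d[2]=np.cos(t)
    return np.array(s['position']),R.from_quat(s['rotation']).as_matrix()@d
def wplane(s,u,v,z):
    o,d=wray(s,u,v); return o+d*(z-o[2])/d[2]
def wproj(s,P):
    c=(np.asarray(P)-np.array(s['position']))@R.from_quat(s['rotation']).as_matrix()
    rr=np.hypot(c[...,0],c[...,1]); k=np.arctan2(rr,c[...,2])/rr
    return (s['fx']*k*c[...,0]+s['cx']).astype(np.float32),(s['fy']*k*c[...,1]+s['cy']).astype(np.float32)
def ortho(s,c,z,half=.1,n=600):
    # +x world up, +y world left
    g=np.linspace(half,-half,n); X,Y=np.meshgrid(c[0]+g,c[1]+g,indexing='ij')
    u,v=wproj(s,np.stack([X,Y,np.full_like(X,z)],-1)); return cv2.remap(s['img'],u,v,cv2.INTER_CUBIC)
def circle(p):
    A=np.c_[2*p,np.ones(len(p))]; x=np.linalg.lstsq(A,(p**2).sum(1),rcond=None)[0]
    return x[:2],np.sqrt(x[2]+x[0]**2+x[1]**2)
E
python3 - <<'E'
from h import *
for i in range(4): snap('top')
w=snap('wrist');st=sensors.get_state();print(st['tool_pos'])
p=wplane(w,385*.64,218*.64,.05);print(p)
o=ortho(w,p,.05);O=np.clip(o*1.5,0,255).astype(np.uint8);cv2.imwrite('pics/ortho1.png',O[:,:,::-1])
np.savez('w.npz',**{k:np.asarray(v) for k,v in w.items()})
E
```

```text
[ 0.55174838 -0.06791039  0.25754319]
[ 0.57670984 -0.04671482  0.05      ]
```

View pics/ortho1.png

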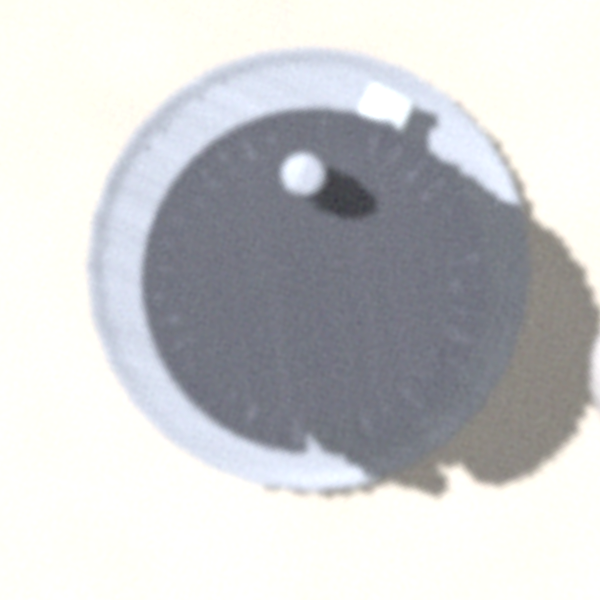

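The rectified view (3 px/mm, +x up, +y left) gives these positions:
- The cap circle is centred near (317,282).
- The lug top is at (303,174).
- The white ear's outer edge is at (391,91).
- The notch's lit left edge is at (312,440).

That puts the lug at about +8° and the pin at about −24°, so the lug has to go CCW about 148° along the free +y side. I'll refine the ear by triangulating.

Run:
```python
from h import *
d=np.load('w.npz');w={k:d[k] for k in d.files}
b=snap('scene');a=snap('top')
# dish circle from wrist: grey/dark vs beige  -> saturation; cap from left-lit part
p=np.array([.57671,-.046715])
o=ortho(w,p,.05).astype(int)
def pts(ang,c,r0,r1,z,fun,s):
    out=[]
    for t in np.radians(ang):
        rr=np.arange(r0,r1,.0003); P=np.c_[c[0]+rr*np.cos(t),c[1]+rr*np.sin(t),np.full(len(rr),z)]
        u,v=wproj(s,P); val=cv2.remap(s['img'],u[None],v[None],cv2.INTER_LINEAR)[0].astype(float)
        g=np.gradient(cv2.GaussianBlur(fun(val)[None],(1,1),0)[0] if 0 else np.convolve(fun(val),np.ones(5)/5,'same'))
        g[:6]=0;g[-6:]=0
        out.append(P[np.argmax(g),:2])
    return np.array(out)
c=np.array([.5825,-.0523])
cp=pts(np.r_[10:170:4],c,.045,.07,.05,lambda v:v.sum(1),w)
print('cap',circle(cp))
dp=pts(np.r_[0:200:4],c,.07,.1,.006,lambda v:v[:,0]-v[:,2],w)
print('dish',circle(dp))
# bright patches
m=(o.min(2)>150)&(o.max(2)-o.min(2)<25)
n,l,st,ce=cv2.connectedComponentsWithStats(m.astype(np.uint8))
for i in range(1,n):
    if st[i,4]>150: print('w',st[i],ce[i])
s=b['img'].astype(int)[190:255,235:306]; m=(s.min(2)>165)&(s.max(2)-s.min(2)<30)
n,l,st,ce=cv2.connectedComponentsWithStats(m.astype(np.uint8))
for i in range(1,n):
    if st[i,4]>4: print('s',st[i],ce[i]+[235,190])
for z in(.01,.02): print(plane(b,269.3,236.9,z))
ea=wplane
```

```text
cap (array([ 0.58305657, -0.05171309]), np.float64(0.05767802986744319))
dish (array([ 0.5825662 , -0.05203821]), np.float64(0.08385221395797869))
w [     0      0    600    600 184963] [260.38800192 316.23273844]
w [ 321   74   91   51 2159] [374.40852246  98.89485873]
w [216  89  51  25 520] [240.06923077 101.24807692]
w [ 433  111   79   87 2566] [470.79501169 151.58183944]
w [285 157  27  29 505] [296.27920792 170.1009901 ]
w [594 341   6  57 259] [596.996139   368.74131274]
s [   0    0   71   65 2469] [279.76792224 219.42041312]
s [40 27  3  5  9] [276.33333333 218.33333333]
s [  0  44  24  21 367] [244.72752044 246.17983651]
s [15 47 13  6 38] [256.52631579 239.36842105]
[ 0.63883044 -0.07584504  0.01      ]
[ 0.64715187 -0.08017708  0.02      ]
```

Cap and dish centres agree: axis (0.5828, −0.0519), lug 7.8°, pin −24°. I'll shut the fingers and turn the tool so its −x face pushes CCW.

Request:
step_arm(steps=[[[0, 0, 0], [0, 0, 9.0]], [[0, 0, 0], [0, 0, 9.0]], [[0, 0, 0], [0, 0, 9.0]], [[0, 0, 0], [0, 0, 9.0]], [[0, 0, 0], [0, 0, 9.0]], [[0, 0, 0], [0, 0, 9.0]], [[0, 0, 0], [0, 0, 9.0]], [[0, 0, 0], [0, 0, 9.0]], [[0, 0, 0], [0, 0, 9.0]], [[0, 0, 0], [0, 0, 9.0]], [[0, 0, 0], [0, 0, 9.0]], [[0, 0, 0], [0, 0, 9.0]]], claw=-1, grip_force=10)

```text
clock: 3.6
tool_pos: [0.552, -0.0677, 0.2579]
eef_rot: [0.752, -0.66, 0.0, 0.0]
contact_force: [-0.4, 0.0, 0.1]
opening: 0.003
finger_force: 0.0
```

Request:
step_arm(steps=[[[0, 0, 0], [0, 0, 0]], [[0, 0, 0], [0, 0, 0]], [[0, 0, 0], [0, 0, 0]]])

```text
clock: 3.98
tool_pos: [0.5524, -0.0668, 0.2578]
eef_rot: [0.754, -0.656, 0.0, -0.0]
contact_force: [0.1, 0.6, 0.7]
opening: 0.008
finger_force: 0.0
```

```bash
cat >> h.py <<'E'
C=np.array([.5828,-.0519])
def togo(x,y,z):
    st=sensors.get_state(); M=R.from_quat(st['eef_rot'])
    print('t',round(float(st['clock']),2),'pos',st['tool_pos'].round(4),'yawx',np.degrees(np.arctan2(*M.as_matrix()[[1,0],0])).round(2),'F',np.round(st['contact_force'],2),'q7',st['q'][6].round(2),'qd',np.abs(st['qd']).max().round(3))
    print('tool shift cm',(M.inv().apply(np.array([x,y,z])-st['tool_pos'])*100).round(2))
E
python3 - <<'E'
from h import *
togo(.6218,-.0708,.15); print(sensors.get_state()['opening'])
E
```

```text
t 3.98 pos [ 0.5524 -0.0668  0.2578] yawx -82.06 F [0.12 0.59 0.72] q7 -2.61 qd 0.004
tool shift cm [ 1.36 -6.81 10.78]
0.008140581003987122
```

q7 is close to its limit, so I'll back the yaw off 10°; the push works just as well at that angle.

Request:
step_arm(steps=[[[0, 0, 0], [0, 0, -5]], [[0, 0, 0], [0, 0, -5]], [[0.0, -1.4, 1.6], [0, 0, 0]], [[0.0, -1.4, 1.6], [0, 0, 0]], [[0, -1.4, 1.6], [0, 0, 0]], [[0, -1.4, 1.6], [0, 0, 0]], [[0, -1.4, 1.6], [0, 0, 0]], [[0, 0, 0], [0, 0, 0]], [[0, 0, 0], [0, 0, 0]], [[0, 0, 0], [0, 0, 0]]])

```text
clock: 5.22
tool_pos: [0.619, -0.0455, 0.1785]
eef_rot: [0.808, -0.589, 0.0, -0.0]
contact_force: [0.2, 1.1, 0.5]
opening: 0.007
finger_force: 0.0
```

Run:
```python
from h import *
togo(.6259,-.0698,.075)
```

```text
t 5.22 pos [ 0.619  -0.0455  0.1785] yawx -72.15 F [0.18 1.11 0.54] q7 -2.5 qd 0.003
tool shift cm [ 2.52  0.1  10.35]
```

Request:
step_arm(steps=[[[1.3, 0.05, 1], [0, 0, 0]], [[1.3, 0.05, 1], [0, 0, 0]], [[0, 0, 1.5], [0, 0, 0]], [[0, 0, 1.5], [0, 0, 0]], [[0, 0, 1.5], [0, 0, 0]], [[0, 0, 1.0], [0, 0, 0]], [[0, 0, 1.0], [0, 0, 0]], [[0, 0, 1.0], [0, 0, 0]], [[0, 0, 0.8], [0, 0, 0]], [[0, 0, 0], [0, 0, 0]], [[0, 0, 0], [0, 0, 0]]])

```text
clock: 6.6
tool_pos: [0.6264, -0.0702, 0.075]
eef_rot: [0.808, -0.589, 0.0, -0.0]
contact_force: [0.1, -0.3, -0.1]
opening: 0.002
finger_force: 0.0
```

Run:
```python
from h import *
togo(.6234,-.0622,.075)
st=sensors.get_state();M=R.from_quat(st['eef_rot'])
# rigid rotation step of 6 deg about C, from the contact pose
T=np.array([.6234,-.0622]); c,s=np.cos(np.radians(6)),np.sin(np.radians(6))
T2=C+np.array([[c,-s],[s,c]])@(T-C)
print('row',M.inv().apply(np.r_[(T2-T)*100,0]).round(3))
w=snap('wrist')
cv2.imwrite('pics/w2.png',np.clip(w['img'][:,:,::-1]*1.4,0,255))
```

```text
t 6.6 pos [ 0.6264 -0.0702  0.075 ] yawx -72.12 F [ 0.1  -0.25 -0.12] q7 -2.42 qd 0.005
tool shift cm [-0.85  0.04  0.  ]
row [-0.383 -0.213 -0.   ][ WARN:0@3.039] global loadsave.cpp:1063 imwrite_ Unsupported depth image for selected encoder is fallbacked to CV_8U.
```

View pics/w2.png

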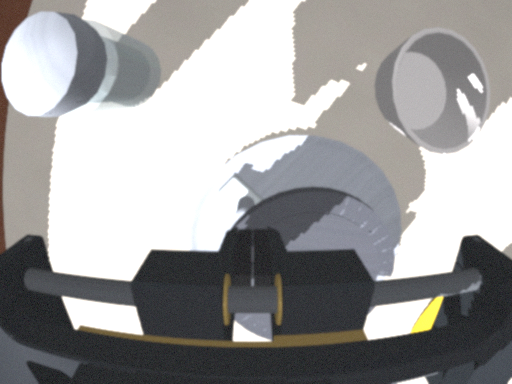

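The closed fingers stand on the cap side, clear of the grinder (75,65) and ramekin (440,90). I'll close up to the lug and start round.

Request:
step_arm(steps=[[[-0.45, 0.02, 0], [0, 0, 0]], [[-0.4, 0.02, 0], [0, 0, 0]], [[-0.383, -0.213, 0], [0, 0, -6]], [[-0.383, -0.213, 0], [0, 0, -6]], [[-0.383, -0.213, 0], [0, 0, -6]], [[-0.383, -0.213, 0], [0, 0, -6]], [[-0.383, -0.213, 0], [0, 0, -6]], [[-0.383, -0.213, 0], [0, 0, -6]], [[-0.383, -0.213, 0], [0, 0, -6]], [[-0.383, -0.213, 0], [0, 0, -6]], [[0, 0, 0], [0, 0, 0]], [[0, 0, 0], [0, 0, 0]]])

```text
clock: 8.15
tool_pos: [0.6174, -0.0284, 0.0748]
eef_rot: [0.978, -0.21, 0.0, -0.0]
contact_force: [-0.1, 0.1, 1.7]
opening: -0.001
finger_force: 0.2
```

Run:
```python
from h import *
t=np.radians(48);c,s=np.cos(t),np.sin(t)
T=C+np.array([[c,-s],[s,c]])@(np.array([.6234,-.0622])-C); print(T)
togo(*T,.075)
a=snap('top')
A=cv2.resize(a['img'][146:216,205:311],None,fx=6,fy=6,interpolation=cv2.INTER_CUBIC)
cv2.imwrite('pics/t2.png',np.clip(A*1.4,0,255).astype(np.uint8)[:,:,::-1])
```

```text
[ 0.61762109 -0.02862037]
t 8.15 pos [ 0.6174 -0.0284  0.0748] yawx -24.2 F [-0.06  0.15  1.66] q7 -1.93 qd 0.005
tool shift cm [ 0.03  0.01 -0.02]
```

View pics/t2.png

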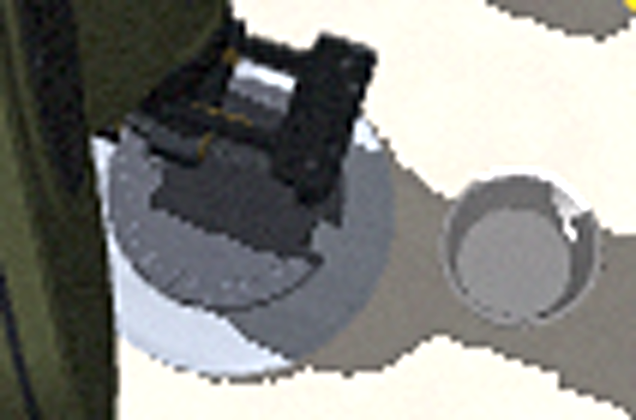

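The notch has moved to about crop (315,248), lower right, which matches the expected 48° CCW. I'll continue.

Request:
step_arm(steps=[[[-0.383, -0.213, 0], [0, 0, -6]], [[-0.383, -0.213, 0], [0, 0, -6]], [[-0.383, -0.213, 0], [0, 0, -6]], [[-0.383, -0.213, 0], [0, 0, -6]], [[-0.383, -0.213, 0], [0, 0, -6]], [[-0.383, -0.213, 0], [0, 0, -6]], [[-0.383, -0.213, 0], [0, 0, -6]], [[-0.383, -0.213, 0], [0, 0, -6]], [[-0.383, -0.213, 0], [0, 0, -6]], [[-0.383, -0.213, 0], [0, 0, -6]], [[-0.383, -0.213, 0], [0, 0, -6]], [[0, 0, 0], [0, 0, 0]]])

```text
clock: 9.7
tool_pos: [0.5755, -0.0105, 0.0748]
eef_rot: [0.934, 0.357, 0.0, -0.0]
contact_force: [1.1, 0.8, 1.4]
opening: 0.005
finger_force: 0.2
```

Request:
step_arm(steps=[[[-0.383, -0.213, 0], [0, 0, -6]], [[-0.383, -0.213, 0], [0, 0, -6]], [[-0.383, -0.213, 0], [0, 0, -6]], [[0, 0, 0], [0, 0, 0]], [[0, 0, 0], [0, 0, 0]]])

```text
clock: 10.32
tool_pos: [0.563, -0.0147, 0.0747]
eef_rot: [0.867, 0.498, -0.0, 0.0]
contact_force: [0.1, 0.2, -0.5]
opening: 0.003
finger_force: 0.2
```

Run:
```python
from h import *
t=np.radians(132);c,s=np.cos(t),np.sin(t)
T=C+np.array([[c,-s],[s,c]])@(np.array([.6234,-.0622])-C); print(T)
togo(*T,.075)
w=snap('wrist')
o=ortho(w,C,.05,half=.085,n=500)
cv2.imwrite('pics/o3.png',np.clip(o*1.5,0,255).astype(np.uint8)[:,:,::-1])
print(w['position'])
```

```text
[ 0.56328769 -0.01483627]
t 10.32 pos [ 0.563  -0.0147  0.0747] yawx 59.73 F [ 0.1   0.21 -0.47] q7 -1.04 qd 0.008
tool shift cm [ 0.01  0.03 -0.03]
[0.60112612 0.05261084 0.20187642]
```

View pics/o3.png

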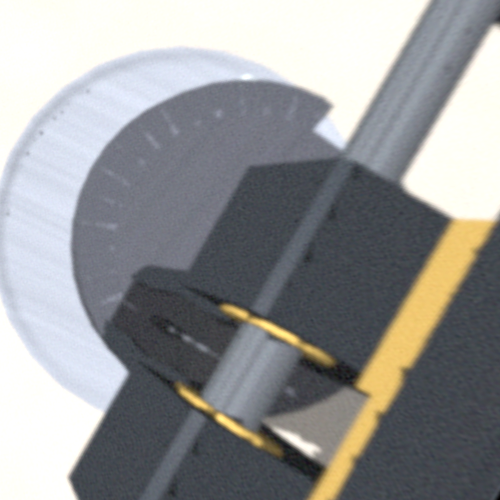

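The notch is visible at (325,115), at about −39°, so roughly 15° remain. I'll push 14° more, then back off and look from above.

Request:
step_arm(steps=[[[-0.383, -0.213, 0], [0, 0, -6]], [[-0.383, -0.213, 0], [0, 0, -6]], [[-0.128, -0.071, 0], [0, 0, -2]], [[0, 0, 0], [0, 0, 0]], [[0, 0, 0], [0, 0, 0]], [[0, 0, 0], [0, 0, 0]], [[0.5, 0, 0], [0, 0, 0]], [[0.7, 0, 0], [0, 0, 0]], [[0, 0, -2], [0, 0, 0]], [[0, 0, -4], [0, 0, 0]], [[0, 0, -4], [0, 0, 0]], [[0, 0, -4], [0, 0, 0]]])

```text
clock: 11.88
tool_pos: [0.5578, -0.0087, 0.216]
eef_rot: [0.799, 0.601, -0.0, -0.0]
contact_force: [0.1, -0.3, -0.2]
opening: 0.012
finger_force: 0.0
```

Request:
step_arm(steps=[[[-1.5, 1.5, 0], [0, 0, 0]], [[-1.5, 1.5, 0], [0, 0, 0]], [[0, 0, 0], [0, 0, 0]], [[0, 0, 0], [0, 0, 0]], [[0, 0, 0], [0, 0, 0]]])

```text
clock: 12.5
tool_pos: [0.578, -0.0449, 0.2146]
eef_rot: [0.799, 0.602, -0.0, -0.0]
contact_force: [-0.6, -0.5, -0.2]
opening: 0.005
finger_force: 0.0
```

Run:
```python
from h import *
togo(*C,.15)
w=snap('wrist')
o=ortho(w,C,.05,half=.085,n=600)
cv2.imwrite('pics/o4.png',np.clip(o*1.5,0,255).astype(np.uint8)[:,:,::-1])
print(w['position'])
np.savez('w.npz',**{k:np.asarray(v) for k,v in w.items()})
```

```text
t 12.5 pos [ 0.578  -0.0449  0.2146] yawx 73.99 F [-0.59 -0.49 -0.18] q7 -0.69 qd 0.005
tool shift cm [-0.55  0.66  6.46]
[0.59868307 0.02987022 0.34193882]
```

View pics/o4.png

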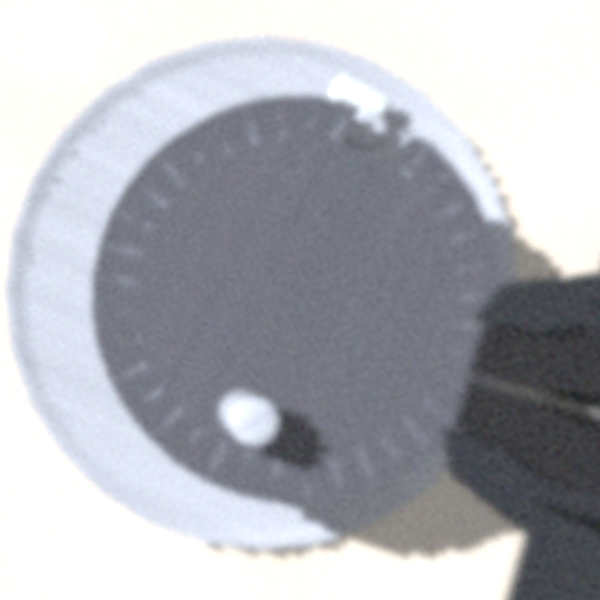

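The rectified shot (3.53 px/mm) shows the lug at (250,418), the notch pit around (375,130) and the bright pin and ear at (365,105). The notch is a few degrees short of the pin. That was my last allowed picture, so I'll refine with numbers only.

Run:
```python
from h import *
d=np.load('w.npz');w={k:d[k] for k in d.files}
def prof(rad,z,ang):
    t=np.radians(ang);P=np.c_[C[0]+rad*np.cos(t),C[1]+rad*np.sin(t),np.full(len(t),z)]
    u,v=wproj(w,P);return cv2.remap(w['img'],u[None],v[None],cv2.INTER_LINEAR)[0].astype(int).sum(1)//3
ang=np.arange(-46,-2,1.)
print('ang',*ang.astype(int))
for rad in(.048,.050,.052,.054,.056,.060): print(rad,*prof(rad,.05,ang))
o=ortho(w,C,.05,half=.085,n=680).astype(np.uint8);g=o.min(2)
mask=np.zeros_like(g);rr=np.hypot(*np.mgrid[-339.5:340,-339.5:340]);m=((g>95)&(rr<200)).astype(np.uint8)
n,l,st,ce=cv2.connectedComponentsWithStats(m)
for i in range(1,n):
    if st[i,4]>100: print(st[i],ce[i]); B=i if st[i,4]>1000 else 0
cam=w['position'][:2]-C
i=1+np.argmax(st[1:,4]);c=ce[i];L=np.array([(339.5-c[1])/4000,(339.5-c[0])/4000])
for z in(.058,.062,.066):
    p=L+(z-.05)/(w['position'][2]-.05)*(cam-L);print(z,np.hypot(*p),np.degrees(np.arctan2(p[1],p[0])))
```

```text
ang -46 -45 -44 -43 -42 -41 -40 -39 -38 -37 -36 -35 -34 -33 -32 -31 -30 -29 -28 -27 -26 -25 -24 -23 -22 -21 -20 -19 -18 -17 -16 -15 -14 -13 -12 -11 -10 -9 -8 -7 -6 -5 -4 -3
0.048 82 82 83 84 89 93 94 91 90 85 84 84 83 83 83 84 83 82 82 80 75 75 76 77 78 77 77 76 74 72 77 82 88 95 98 96 91 87 84 80 81 83 84 83
0.05 83 83 82 82 84 87 88 87 85 82 83 84 85 86 86 84 83 81 79 77 80 82 84 86 84 81 81 82 82 81 83 87 93 97 94 90 84 80 80 83 82 86 88 88
0.052 80 81 81 83 86 90 91 88 83 83 85 88 94 99 94 88 85 83 85 90 97 105 106 101 96 91 89 88 87 84 84 90 94 91 87 86 82 81 81 82 83 86 84 83
0.054 81 79 81 81 83 88 90 88 83 84 86 99 115 122 113 99 92 88 92 107 126 142 144 137 129 127 130 136 136 121 102 92 89 87 86 84 81 82 81 82 83 83 83 82
0.056 91 92 88 91 90 92 95 95 97 98 108 121 132 131 122 109 96 88 86 93 109 125 138 147 153 158 164 169 163 139 115 103 100 97 94 93 94 94 90 88 87 87 85 85
0.06 165 162 162 161 161 160 162 160 162 163 162 163 162 154 140 122 109 106 109 117 123 128 146 167 180 184 187 187 190 193 192 193 192 189 190 198 205 198 178 163 157 156 155 156
[ 245  440   72   68 3625] [279.97931034 472.93241379]
0.058 0.036109412091538035 152.42897844841585
0.062 0.035953144780262764 150.63635635807728
0.066 0.035832358299332775 148.82986923688665
```

The notch edges lie at −35.5° and −16.5°, so its centre is at −26°, against −24° for the pin. I'll nudge it 2° more with the same pusher geometry.

Run:
```python
from h import *
for a in(146,148.2):
    t=np.radians(a);c,s=np.cos(t),np.sin(t)
    T=C+np.array([[c,-s],[s,c]])@(np.array([.6234,-.0622])-C); print(T); togo(*T,.075)
```

```text
[ 0.55490076 -0.02065768]
t 12.55 pos [ 0.5781 -0.0451  0.2147] yawx 73.98 F [ 0.11  0.35 -0.02] q7 -0.69 qd 0.005
tool shift cm [ 1.7  -2.9  13.97]
[ 0.553722  -0.0217517]
t 12.55 pos [ 0.5781 -0.0451  0.2147] yawx 73.98 F [ 0.11  0.35 -0.02] q7 -0.69 qd 0.005
tool shift cm [ 1.56 -2.98 13.97]
```

Request:
step_arm(steps=[[[1.35, -1.45, 0], [0, 0, 0]], [[1.35, -1.45, 0], [0, 0, 0]], [[0, 0, 3], [0, 0, 0]], [[0, 0, 3], [0, 0, 0]], [[0, 0, 3], [0, 0, 0]], [[0, 0, 2], [0, 0, 0]], [[0, 0, 2], [0, 0, 0]], [[0, 0, 1], [0, 0, 0]], [[0, 0, 0], [0, 0, 0]], [[0, 0, 0], [0, 0, 0]]])

```text
clock: 13.8
tool_pos: [0.5585, -0.0118, 0.0755]
eef_rot: [0.799, 0.601, 0.001, 0.0]
contact_force: [0.2, 0.4, 0.4]
opening: 0.007
finger_force: 0.0
```

Run:
```python
from h import *
togo(.5549,-.02066,.075)
```

```text
t 13.8 pos [ 0.5585 -0.0118  0.0755] yawx 73.9 F [0.17 0.37 0.45] q7 -0.9 qd 0.006
tool shift cm [-0.95 -0.1   0.05]
```

Request:
step_arm(steps=[[[-0.5, -0.05, 0], [0, 0, 0]], [[-0.45, -0.05, 0], [0, 0, 0]], [[-0.14, -0.08, 0], [0, 0, -2.2]], [[0, 0, 0], [0, 0, 0]], [[0, 0, 0], [0, 0, 0]], [[0, 0, 0], [0, 0, 0]]])

```text
clock: 14.55
tool_pos: [0.5535, -0.0223, 0.0747]
eef_rot: [0.788, 0.616, -0.0, 0.0]
contact_force: [-0.1, 0.6, 0.7]
opening: 0.002
finger_force: 0.3
```

Run:
```python
from h import *
togo(.553722,-.02175,.075)
```

```text
t 14.55 pos [ 0.5535 -0.0223  0.0747] yawx 76.09 F [-0.07  0.63  0.67] q7 -0.86 qd 0.003
tool shift cm [ 0.06  0.01 -0.03]
```

Request:
step_arm(steps=[[[0.5, 0, 0], [0, 0, 0]], [[0.7, 0, 0], [0, 0, 0]], [[0, 0, -2], [0, 0, 0]], [[0, 0, -4], [0, 0, 0]], [[0, 0, -4], [0, 0, 0]], [[0, 0, -4], [0, 0, 0]], [[-1.4, 1.5, 0], [0, 0, 0]], [[-1.4, 1.5, 0], [0, 0, 0]], [[0, 0, 0], [0, 0, 0]], [[0, 0, 0], [0, 0, 0]]])

```text
clock: 15.8
tool_pos: [0.578, -0.0443, 0.214]
eef_rot: [0.787, 0.616, -0.0, -0.001]
contact_force: [0.1, -0.1, 0.2]
opening: 0.006
finger_force: 0.0
```

```bash
cat > m.py <<'E'
from h import *
w=snap('wrist'); ang=np.arange(-46,-2,1.)
def m(zt):
    print('ang',*ang.astype(int))
    for rad in(.052,.054,.055,.056):
        t=np.radians(ang);P=np.c_[C[0]+rad*np.cos(t),C[1]+rad*np.sin(t),np.full(len(t),zt)]
        u,v=wproj(w,P);print(rad,*(cv2.remap(w['img'],u[None],v[None],cv2.INTER_LINEAR)[0].astype(int).sum(1)//3))
    o=ortho(w,C,zt,half=.085,n=680);rr=np.hypot(*np.mgrid[-339.5:340,-339.5:340])
    n,l,st,ce=cv2.connectedComponentsWithStats(((o.min(2)>95)&(rr<200)).astype(np.uint8))
    i=1+np.argmax(st[1:,4]);c=ce[i];L=np.array([(339.5-c[1])/4000,(339.5-c[0])/4000])
    p=L+.008/(w['position'][2]-zt)*(w['position'][:2]-C-L);print('lug',st[i,4],np.hypot(*p),np.degrees(np.arctan2(p[1],p[0])))
E
python3 - <<'E'
from m import *
m(.05); togo(*C,.075)
E
```

```text
ang -46 -45 -44 -43 -42 -41 -40 -39 -38 -37 -36 -35 -34 -33 -32 -31 -30 -29 -28 -27 -26 -25 -24 -23 -22 -21 -20 -19 -18 -17 -16 -15 -14 -13 -12 -11 -10 -9 -8 -7 -6 -5 -4 -3
0.052 89 88 84 82 82 82 81 82 86 90 87 84 84 84 82 83 84 87 97 119 138 145 140 130 123 121 112 102 94 91 94 105 114 108 96 88 86 81 82 82 81 80 81 79
0.054 85 84 82 82 81 80 80 82 85 85 83 86 82 81 82 84 84 85 96 115 132 146 154 155 157 153 148 146 150 157 159 159 142 118 97 88 87 83 81 79 78 80 81 80
0.055 84 83 82 81 82 84 81 82 85 86 85 86 85 85 84 82 83 85 91 102 117 135 148 153 156 158 160 166 172 179 181 173 148 119 99 91 88 83 84 83 83 82 81 81
0.056 89 89 88 88 88 90 88 89 88 92 93 95 96 95 89 87 86 84 85 91 104 121 138 148 154 160 167 175 181 187 188 178 152 125 104 95 93 90 91 89 87 87 88 86
lug 3634 0.036043511553516434 155.6734818391978
t 15.85 pos [ 0.578  -0.044   0.2141] yawx 76.15 F [-0.39  0.54 -0.13] q7 -0.67 qd 0.006
tool shift cm [-0.66  0.68 13.91]
```

The cap moved about 3°, so the notch is at roughly −23.5° and the pin at −24°. Now I'll press at the centre.

Request:
step_arm(steps=[[[-0.33, 0.34, 2], [0, 0, 0]], [[-0.33, 0.34, 3], [0, 0, 0]], [[0, 0, 3], [0, 0, 0]], [[0, 0, 3], [0, 0, 0]], [[0, 0, 2], [0, 0, 0]], [[0, 0, 0.9], [0, 0, 0]], [[0, 0, 0], [0, 0, 0]], [[0, 0, 0], [0, 0, 0]]])

```text
clock: 16.85
tool_pos: [0.5841, -0.0529, 0.0763]
eef_rot: [0.788, 0.616, 0.0, 0.0]
contact_force: [0.9, 0.5, 0.5]
opening: 0.007
finger_force: 0.0
```

Request:
step_arm(steps=[[[0, 0, 0.2], [0, 0, 0]], [[0, 0, 0.2], [0, 0, 0]], [[0, 0, 0.2], [0, 0, 0]], [[0, 0, 0.2], [0, 0, 0]], [[0, 0, 0.1], [0, 0, 0]], [[0, 0, 0], [0, 0, 0]], [[0, 0, 0], [0, 0, 0]]])

```text
clock: 17.73
tool_pos: [0.5838, -0.0531, 0.0671]
eef_rot: [0.788, 0.616, 0.0, 0.0]
contact_force: [-1.4, 0.1, 5.4]
opening: 0.004
finger_force: 2.8
```

Request:
step_arm(steps=[[[0, 0, 0.1], [0, 0, 0]], [[0, 0, 0.1], [0, 0, 0]], [[0, 0, 0], [0, 0, 0]], [[0, 0, 0], [0, 0, 0]]])

```text
clock: 18.23
tool_pos: [0.5838, -0.0531, 0.0651]
eef_rot: [0.788, 0.616, 0.0, 0.0]
contact_force: [-1.4, -0.0, 5.5]
opening: 0.007
finger_force: 2.6
```

It's 4 mm down at only 5.5 N, so the notch is over the pin. I'll press on home.

Request:
step_arm(steps=[[[0, 0, 0.1], [0, 0, 0]], [[0, 0, 0.1], [0, 0, 0]], [[0, 0, 0.1], [0, 0, 0]], [[0, 0, 0.1], [0, 0, 0]], [[0, 0, 0.05], [0, 0, 0]], [[0, 0, 0], [0, 0, 0]], [[0, 0, 0], [0, 0, 0]]])

```text
clock: 19.1
tool_pos: [0.5838, -0.0531, 0.0614]
eef_rot: [0.788, 0.616, 0.0, 0.0]
contact_force: [-2.8, -0.4, 10.9]
opening: 0.002
finger_force: 5.8
```

Request:
step_arm(steps=[[[0, 0, 0.1], [0, 0, 0]], [[0, 0, 0.1], [0, 0, 0]], [[0, 0, 0], [0, 0, 0]], [[0, 0, 0], [0, 0, 0]]])

```text
clock: 19.6
tool_pos: [0.5838, -0.0531, 0.0612]
eef_rot: [0.788, 0.616, 0.0, 0.001]
contact_force: [-7.5, -1.0, 26.2]
opening: 0.006
finger_force: 13.1
```

There's a firm stop with the tip at 42.2 mm, so the cap is fully home. I'll lift off and check.

Request:
step_arm(steps=[[[0, 0, -0.3], [0, 0, 0]], [[0, 0, -1], [0, 0, 0]], [[0, 0, -3], [0, 0, 0]], [[0, 0, -4], [0, 0, 0]], [[0, 0, -4], [0, 0, 0]], [[0, 0, -4], [0, 0, 0]], [[0, 0, 0], [0, 0, 0]], [[0, 0, 0], [0, 0, 0]], [[0, 0, 0], [0, 0, 0]]])

```text
clock: 20.72
tool_pos: [0.5828, -0.0532, 0.2199]
eef_rot: [0.788, 0.616, -0.001, -0.001]
contact_force: [-0.2, -0.4, -0.4]
opening: 0.007
finger_force: 0.0
```

Run:
```python
from m import *
m(.042); togo(*C,.2)
# cap height: left rim radius/centre fit for both candidate heights
for z in(.042,.050):
    out=[]
    for t in np.radians(np.r_[20:140:4]):
        rr=np.arange(.047,.07,.0003);P=np.c_[C[0]+rr*np.cos(t),C[1]+rr*np.sin(t),np.full(len(rr),z)]
        u,v=wproj(w,P);g=np.gradient(np.convolve(cv2.remap(w['img'],u[None],v[None],cv2.INTER_LINEAR)[0].sum(1).astype(float),np.ones(5)/5,'same'));g[:6]=0;g[-6:]=0
        out.append(P[np.argmax(g),:2])
    print(z,circle(np.array(out)))
```

```text
ang -46 -45 -44 -43 -42 -41 -40 -39 -38 -37 -36 -35 -34 -33 -32 -31 -30 -29 -28 -27 -26 -25 -24 -23 -22 -21 -20 -19 -18 -17 -16 -15 -14 -13 -12 -11 -10 -9 -8 -7 -6 -5 -4 -3
0.052 81 82 81 81 82 81 80 85 87 89 89 85 80 76 72 75 90 114 132 145 152 156 159 160 165 171 171 158 126 102 106 118 123 113 95 94 96 93 86 80 82 81 81 82
0.054 81 82 81 80 81 82 82 82 84 87 88 84 83 79 77 80 99 125 144 155 158 159 158 160 165 171 178 178 157 149 152 153 141 116 96 94 94 90 84 81 80 80 82 83
0.055 82 82 83 82 82 83 82 82 86 87 86 85 82 80 80 81 100 124 144 155 159 159 159 160 163 171 179 181 173 171 172 166 146 115 94 91 91 89 85 82 80 81 82 83
0.056 91 89 91 89 90 91 90 90 94 94 90 91 87 84 83 86 100 120 140 151 156 159 159 159 163 173 181 182 182 183 182 172 149 122 105 99 95 90 88 87 86 86 85 85
lug 3514 0.036221211473051955 155.63645986253167
t 20.77 pos [ 0.5829 -0.0531  0.2199] yawx 76.1 F [ 0.15 -0.76  0.57] q7 -0.65 qd 0.005
tool shift cm [ 0.12 -0.03  1.99]
0.042 (array([ 0.58334415, -0.05032161]), np.float64(0.056867015704879204))
0.05 (array([ 0.58378044, -0.04825425]), np.float64(0.05528989466696615))
```

The rim fit agrees with a cap height of 42 mm, and the pin sits inside the notch. The hand is clear, so I'll hand in.

```bash
python3 -c "
from h import *
print(finish_job())"
```

```text
the job is handed in; nothing more can be done
None
```

The cap was pushed about 148° anticlockwise by its lug until the notch met the pin, then pressed to a firm stop at about 42 mm (fully home), and the job was handed in at about 21 s with the hand clear.

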